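Push the charger home and press the guarded test lever

ROBOT

A 6-joint arm with a two-finger parallel gripper is mounted at the origin on a cart in front of the work surface, level with it; the furniture and walls round the work are solid. World frame = base frame: x ahead of the robot, y to its left, z up, the work surface at z = 0. Lengths are in m, angles in rad, forces in N, time in s.
With the tool pointing down it reaches from about 0.35 to 0.975 m from the base axis. Payload 4.9 kg.
Tool frame: the origin (TCP) lies at the very end of the fingers, on their centre line; the grasp point (between the pads) lies 19 mm behind it; z points along the fingers, y is the line along which they close (so a half turn about z gives the same grasp; the last joint's range is limited). The gripper opens to 85 mm and grips with 20 to 120 N. Pads are 22 mm wide; open, the fingers measure 114 mm over their backs; the gripper's body (76 mm by 85 mm) begins 54 mm behind the grasp point. The pads swing forward as they close: fully open they stand 13 mm farther back than shut.
Start: joints at [-1.222, 0.053, 1.613, -0, 1.476, -0.119], TCP at [0.282, -0.558, 0.231] pointing down, gripper open.
Joint ranges: [-3.01, 3.01], [-1.01, 2.22], [0.06, 2.58], [-1.02, 4.17], [0.09, 2.62], [-3.14, 3.14]. Speed limits (rad/s): [2.57, 2.57, 3.14, 3.14, 3.14, 3.14].

INTERFACE

Orientations are given as a rotation vector (axis times angle).
In Python, from station import ctrl, imaging gives the robot as it stands.
- The arm moves only by the tool play_rows, never from a script. Its argument "series" is a list of rows, each a list of 3 entries, a list of its own where there are three numbers: the opening, from 0 (shut) to 1 (fully open), then the shift along the tool's x, y, z each as a share of 0.05 m, from -1 to 1, then the turn, a rotation vector about the tool's x, y, z each as a share of 8 degrees, from -1 to 1. In form: [[grip, [dx, dy, dz], [ax, ay, az]], ...]. A call has 1 to 8 rows; each row shifts and turns the commanded pose from where the row before left it, along the tool's axes as they then stand; what a row does not reach is not made up. A row lasts 1/8 s, in which the tool goes at most 62.5 mm and 10.7 degrees, less where a joint would pass 70% of its speed; a pose out of reach is approached as far as the arm can. A call with a number of a shift or a turn outside -1 to 1 is refused whole. A call with a gripper value outside its range is refused whole. The fingers move at their own pace and stop on an object; "force" is the grip in N (left out, the last holds). Time passes only in rows, so rows that do not move let the fingers close. It gives the time, the measured TCP pose, the force, the opening and the grip force at its end, in the units of the state.
- ctrl.get_obs(): the state, without advancing time (a new reading comes with each control period).
- imaging.get_image(name): name is "scene" or "top" or "wrist"; returns a dict with "color" (420x560x3 uint8, blue, green, red), "fx", "fy", "cx", "cy" (pixels), "extrinsics" (4x4, takes a point from world to camera coordinates); the wrist camera has in their place "hand_eye" (4x4, takes a point from camera to tool coordinates, whose origin is the TCP and whose axes are the flange's). Camera axes: x right, y down, z forward; pixel columns grow to the right and rows downward; lengths in m; the calibration is good to about 2 mm. A picture is of the moment at which its call begins: read the wrist's pose just before it. There is no depth.
- ctrl.finish_job(): hands the job in; it is judged then, once.
The state is a dict: "t": time; "q": joint angles; "dq": joint speeds; "effort": joint torques, N m; "tool_pos": TCP position; "tool_rot": TCP orientation; "contact_force": force on the tool from outside, world axes, zero at the start; "wrist_torque": the same for the moment, N m; "opening": finger opening in m; "grip_force": force on a finger pad.
Only numpy, scipy, OpenCV 4.12 (cv2) and the standard library are available. Lean on these libraries where they do the work, as an engineer would, in place of code of your own. Each camera call takes 0.05 s, during which the arm holds its last target. There are 200 camera calls.

TASK

Push the charger block along its channel until it sits against the stop of the test fixture; only then reach down through the window in the guard and press the contact lever fully down, so that it stays down when you let go. Do not touch the guard, do not lift the charger out of its channel or tip it, and leave the other things on the desk where they are.

Things in the scene. Friction and masses are not known exactly. Their poses are not given: they have to be found in the camera images.
- fixture: Test fixture, fixed: dark steel bed 300 x 116 x 10 mm (x -158 to 142). Origin on the desk; +x points away from the robot along the channel to the stop and guard, z up. Channel at y = 0 between two steel fences 35 mm apart, each 8 mm thick, tops 20 mm above the desk, x -147 to -12. A steel stop block (10 mm thick, 60 wide, top 32 mm above the desk) closes its far end, 2 mm short of the guard.
- guard: Grey painted box-shaped guard over the lever, fixed on the bed behind the stop; not to be touched. Same origin and axes as the fixture; spans x 0 to 136, y -55 to 55, z 10 to 85 mm; walls and top 5 mm thick, all four sides closed. Its level top has one rectangular window, 72 mm (x) by 76 mm (y).
- window_centre (a point): Centre of the guard's window, in the plane of the top face of the guard (85 mm above the desk); x along the window's 72 mm, y along its 76 mm, z up.
- lever (a joint): Contact lever under the window: 0 is up, 0.40 rad fully down on its end stop; starts at 0 to 0.05. It turns about a level pin along y at fixture x = 118 mm, 42 mm above the desk; its pad swings down. No spring: friction holds it wherever it is left. It takes about 4 N on the pad to move.
- lever_pad (a point): Middle of the top of the lever's black pad (30 x 30 x 10 mm), at the lever's end toward the robot. About 64 mm above the desk when up, 38 mm when fully down; it moves 26 mm down and 4 mm toward the robot on the way and stays within 4 mm of plumb below the window's centre. Axes: the fixture's, turning with the lever.
- stop_face (a point): Middle of the stop block's face that the charger has to meet, at the height of the bed's top; axes as the fixture's (x points into the stop). The charger is home when its origin is at x = -22 mm in this frame.
- charger: White plug-in charger block lying on its back in the channel with its two plug pins up, loose, about 0.12 kg: body 30 x 44 x 26 mm (own x, y, z), pins up to 44 mm. Origin at the centre of its underside. Its 44 mm length (own y) lies along the channel; its end toward the robot is flat and 30 mm wide. It starts 30 to 60 mm short of the stop.
- screw_jar: Bystander: jar of screws with black lid, 56 mm across, 58 mm high, standing beside the fixture. Origin at the centre of its underside.
- flux_tin: Bystander: low round tin, 51 mm across, 22 mm high, beside the fixture. Origin at the centre of its underside.
- side_cutters: Bystander: side cutters lying flat on the desk, 48 x 123 x 14 mm, to the right of the fixture. Origin at the middle of the underside, length along own y.
Mind the look-alikes: they are no part of the job. Of the things that look like the charger, the middle-sized one is meant.

How it is judged:
On the way, in this order (a step that is already met when the one before it is completed fails the run):
1. the charger sits against the stop, with the lever still up (x of charger in the frame of stop_face above -0.026 m and value of joint lever below 0.12 rad), for 0.2 s.
2. the lever is fully down and the charger still home (x of charger in the frame of stop_face above -0.026 m and value of joint lever above 0.35 rad), for 0.2 s.
At the end, for the whole second after the job is handed in: The charger lies flat in the channel at rest with its end within 4 mm of the stop, and the lever stays down on its own at 0.35 rad or more (of 0.40) (all of step 2 and angle between charger's own z axis and vertical below 0.12 rad and z of charger in the frame of fixture below 0.015 m and linear speed of charger below 0.01 m/s and velocity of joint lever below 0.05 rad/s); the robot touches nothing.
It fails at once if the robot touches the guard (contact force between any of the arm, the fingers and guard above 0.5 N).
It fails at once if the lever is pressed before the charger is home (value of joint lever above 0.15 rad and x of charger in the frame of stop_face below -0.03 m).
It fails at once if the charger is lifted out of its channel (z of charger in the frame of fixture above 0.019 m).
It fails at once if the charger is tipped by more than 0.35 rad (20 degrees) (angle between charger's own z axis and vertical above 0.35 rad).
It fails at once if a bystander (jar, tin or cutters) is moved by more than 15 mm (distance of any of screw_jar, flux_tin, side_cutters from where it was at the start of the episode above 0.015 m).
It also fails if it takes over 43 s, if anything falls off the work surface, if the arm or the gripper's body presses on something with over 40 N, if the wrist force passes 120 N, or if a joint passes its speed limit or range.

## Working session

There is one attempt and no reset: what is moved stays moved. The work goes in short steps, Python scripts to look and compute and a tool call to move; the robot and the scene stay as the last step left them, time stands still between calls to the robot, and variables do not carry over. Pictures are saved under pics/ and viewed, at most 10 in all, crops included, and the job is handed in when it is done.

Besides the shell and the picture viewer there is one more tool, called as name(argument=value, ...) on one line, values as JSON. play_rows: Moves the arm, as the interface text tells. Shift numbers are shares of 0.05 m and turn numbers shares of 8 degrees, none past 1 either way. Its arguments: {"type":"object","properties":{"series":{"type":"array"},"force":{"type":"number"}},"required":["series"]}

```bash
mkdir -p pics; ls; cat > h.py <<'E'
import numpy as np, cv2
from station import ctrl, imaging
from scipy.spatial.transform import Rotation as R
def cam(name):
    o=ctrl.get_obs(); im=imaging.get_image(name)
    K=np.array([[im["fx"],0,im["cx"]],[0,im["fy"],im["cy"]],[0,0,1.]])
    if "extrinsics" in im: E=np.array(im["extrinsics"])
    else:
        T=np.eye(4);T[:3,:3]=R.from_rotvec(o["tool_rot"]).as_matrix();T[:3,3]=o["tool_pos"]
        E=np.linalg.inv(T@np.array(im["hand_eye"]))
    return im["color"],K,E
def ray(K,E,uv,z):
    "pixels -> world points on plane z"
    uv=np.atleast_2d(np.array(uv,float)); c=-E[:3,:3].T@E[:3,3]
    d=(np.linalg.inv(K)@np.c_[uv,np.ones(len(uv))].T).T@E[:3,:3]
    return c+d*((z-c[2])/d[:,2])[:,None]
def proj(K,E,p):
    p=np.atleast_2d(p); q=(E[:3,:3]@p.T+E[:3,3:]).T@K.T
    return q[:,:2]/q[:,2:]
E
python3 - <<'E'
from h import *
for n in("scene","top"):
    c,K,E=cam(n); cv2.imwrite(f"pics/{n}0.png",c); np.savez(f"{n}0.npz",c=c,K=K,E=E)
    print(n,K[0,0],-E[:3,:3].T@E[:3,3])
print(ctrl.get_obs())
E
```

```text
pics
scene 523.3770887077304 [-0.11021845  0.49992263  0.82682864]
top 478.8911500215668 [0.47665857 0.15327466 0.93345724]
{'t': 0.1, 'q': array([-1.22202964e+00,  5.32994063e-02,  1.61417305e+00,  1.56904641e-05,
        1.47599228e+00, -1.18988107e-01]), 'dq': array([-2.43182721e-04, -9.97780437e-04, -1.86685163e-03,  6.18170962e-05,
        3.23600887e-04,  1.79229548e-03]), 'effort': array([ 2.74022013e-04, -3.94905102e+01, -3.71363139e+01, -1.26931045e-04,
        3.90175977e-03,  2.79731118e-06]), 'tool_pos': array([ 0.28161761, -0.5573213 ,  0.23017087]), 'tool_rot': array([-3.05425285e+00, -7.27633814e-01,  3.12549927e-04]), 'contact_force': array([-0.00978749, -0.28281698,  0.22564205]), 'wrist_torque': array([-0.04972328,  0.00046512, -0.0791958 ]), 'grip_force': 0.0, 'opening': 0.08517154793636394}
```

View pics/top0.png

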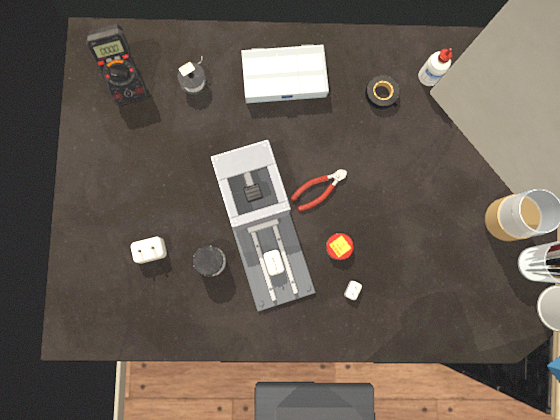

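View pics/scene0.png

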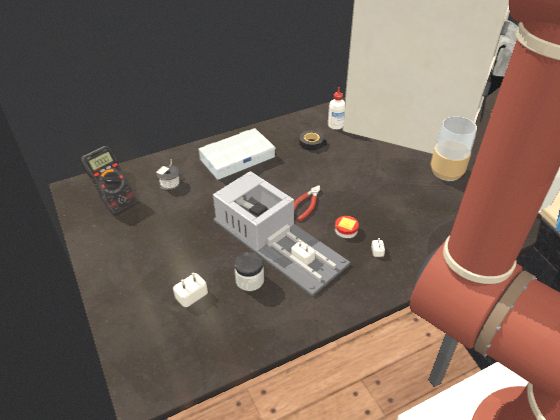

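The top view shows three white plug blocks: a large one at (148,250), a middle-sized one in the channel at (274,262) and a small one at (353,290). The middle-sized one is the target. The guard window is at about (252,186), and the bed's near corners are at about (258,309) and (314,293). The jar, tin and cutters stand beside the fixture.

```bash
python3 - <<'E'
from h import *
d=np.load("top0.npz");c,K,E=d["c"],d["K"],d["E"]
cr=cv2.resize(c[135:315,200:325],None,fx=3.3,fy=3.3,interpolation=cv2.INTER_CUBIC); cv2.imwrite("pics/crop1.png",cr)
print(ray(K,E,[[258,309],[314,293]],.01), ray(K,E,[[211,156],[268,142],[289,208]],.085),ray(K,E,[274,262],.036))
E
```

```text
[[0.42402519 0.16561796 0.01      ]
 [0.45464856 0.05953721 0.01      ]] [[0.69995202 0.25398267 0.085     ]
 [0.72794305 0.15082339 0.085     ]
 [0.60626127 0.1117119  0.085     ]] [[0.51157557 0.13675862 0.036     ]]
```

View pics/crop1.png

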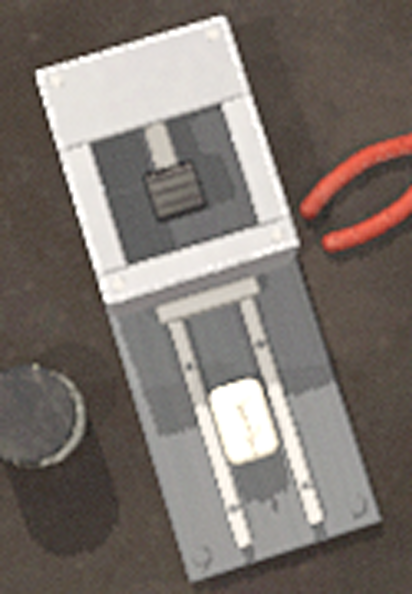

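The crop confirms the middle-sized block is in the channel, with its top centre at crop pixel (243,421). The window and black pad, pad at (173,190), are clear to see.

```bash
python3 - <<'E'
from h import *
d=np.load("top0.npz");c,K,E=d["c"],d["K"],d["E"]
P=lambda l,z: ray(K,E,np.array(l)/3.3+[200,135],z)[:,:2]
G=P([(36,70),(220,16),(298,245),(106,303)],.085); B=P([(192,581),(381,521)],.01)
W=P([(85,142),(220,104),(258,220),(120,265)],.085); C=P([(207,390),(265,375),(278,455),(222,468)],.036)
m=np.array([(136,55),(136,-55),(0,-55),(0,55),(-158,58),(-158,-58)])/1e3; w=np.r_[G,B]
mc,wc=m.mean(0),w.mean(0); a,b=(m-mc).T,(w-wc).T
yaw=np.arctan2((a[0]*b[1]-a[1]*b[0]).sum(),(a*b).sum())
r=np.array([[np.cos(yaw),-np.sin(yaw)],[np.sin(yaw),np.cos(yaw)]]); t=wc-r@mc
print("yaw",np.degrees(yaw),"origin",t,"resid mm",((w-t)@r-m).round(4)*1e3)
f=lambda p:((p-t)@r*1e3).round(1)
print("window",f(W),f(W.mean(0)),"charger",f(C),f(C.mean(0)))
print("pad",f(P([(173,192)],.062)))
for n,p in dict(beaker=(540,212),wall=(555,213),glass=(545,265),mug=(555,310)).items(): print(n,ray(K,E,p,0.1),ray(K,E,p,0))
print("start push xy",t+r@[-.15,0],"window",t+r@[f(W.mean(0))[0]/1e3,0])
np.savez("fix.npz",t=t,r=r,yaw=yaw)
o=ctrl.get_obs(); T=R.from_rotvec(o["tool_rot"]).as_matrix()
for g in ([.36,-.30,.35],[*(t+r@[-.125,0]),.2]): print("to",g,"tool shift units",T.T@(np.array(g)-o["tool_pos"])/.05)
print(T.round(3))
E
```

```text
yaw 18.3130166709021 origin [0.58726261 0.16089041] resid mm [[-0.1 -1.8]
 [-1.   2.3]
 [-0.3  0.8]
 [ 1.  -0.7]
 [ 0.8 -1.4]
 [-0.4  0.7]]
window [[ 89.1  39.3]
 [ 87.3 -37.5]
 [ 19.4 -37.7]
 [ 18.4  41. ]] [53.6  1.3] charger [[ -57.4   15.9]
 [ -59.3  -18. ]
 [-104.4  -11.1]
 [-101.7   21.1]] [-80.7   2. ]
pad [[52.3  1.1]]
beaker [[ 0.6025097 -0.3360976  0.1      ]] [[ 0.61760959 -0.39481355  0.        ]]
wall [[ 0.60104672 -0.36316611  0.1       ]] [[ 0.61597108 -0.42512979  0.        ]]
glass [[ 0.50851761 -0.33798287  0.1       ]] [[ 0.51234013 -0.39692501  0.        ]]
mug [[ 0.43118625 -0.34965694  0.1       ]] [[ 0.42573038 -0.40999976  0.        ]]
start push xy [0.44485949 0.11375919] window [0.63814799 0.17773197]
to [0.36, -0.3, 0.35] tool shift units [ 3.72025657 -3.89123375 -2.38847631]
to [np.float64(0.46859334137280556), np.float64(0.12161439363787772), 0.2] tool shift units [  9.46008156 -10.43291584   0.62504135]
[[ 0.893  0.451 -0.001]
 [ 0.451 -0.893  0.002]
 [ 0.    -0.002 -1.   ]]
```

play_rows(series=[[0,[0,0,-0.9],[0,0,0]],[0,[0,0,-0.9],[0,0,0]],[0,[0,-0.3,-0.5],[0,0,0]],[0,[0.5,-0.75,0],[0,0,0]],[0,[0.5,-0.75,0],[0,0,0]],[0,[0.5,-0.75,0],[0,0,0]],[0,[0.5,-0.75,0],[0,0,0]],[0,[0.5,-0.75,0],[0,0,0]]])

```text
t: 1.1
tool_pos: [0.302, -0.3192, 0.3458]
tool_rot: [-3.055, -0.727, 0.0]
contact_force: [0.9, 0.4, 0.6]
opening: 0.0002
grip_force: 0.0
```

play_rows(series=[[0,[0.8,-0.8,0],[0,0,0]],[0,[0.8,-0.8,0],[0,0,0]],[0,[0.8,-0.8,0],[0,0,0]],[0,[0.8,-0.8,0],[0,0,0]],[0,[0.8,-0.8,0],[0,0,0]],[0,[0.8,-0.8,0.5],[0,0,0.5]],[0,[0.8,-0.8,0.5],[0,0,0.5]],[0,[0,0,0.5],[0,0,0]]])

```text
t: 2.1
tool_pos: [0.4294, 0.0575, 0.2699]
tool_rot: [-3.097, -0.523, 0.002]
contact_force: [-0.0, -0.2, 0.1]
opening: 0.0003
grip_force: 0.0
```

```bash
cat > where.py <<'E'
from h import *
def show(goal=None,gyaw=None):
    F=np.load("fix.npz");o=ctrl.get_obs();T=R.from_rotvec(o["tool_rot"]).as_matrix()
    p=o["tool_pos"]; f=(p[:2]-F["t"])@F["r"]
    print("t",o["t"],"fix mm",(f*1e3).round(1),"z",(p[2]*1e3).round(1),"yaw",np.degrees(np.arctan2(T[1,0],T[0,0])).round(2),"tilt",T[:,2].round(3),"F",o["contact_force"].round(1),"open",o["opening"])
    if goal is not None:
        g=np.r_[F["t"]+F["r"]@np.array(goal[:2]),goal[2]]; print("units",(T.T@(g-p)/.05).round(2))
E
python3 - <<'E'
from where import *
show([-.135,0,.2])
c,K,E=cam("wrist"); cv2.imwrite("pics/w1.png",c); np.savez("w1.npz",c=c,K=K,E=E)
E
```

```text
t 2.1 fix mm [-182.3  -48.6] z 269.9 yaw 19.17 tilt [-0.001  0.001 -1.   ] F [-0.  -0.2  0.1] open 0.00025219893942353855
units [ 0.96 -0.96  1.4 ]
```

View pics/w1.png

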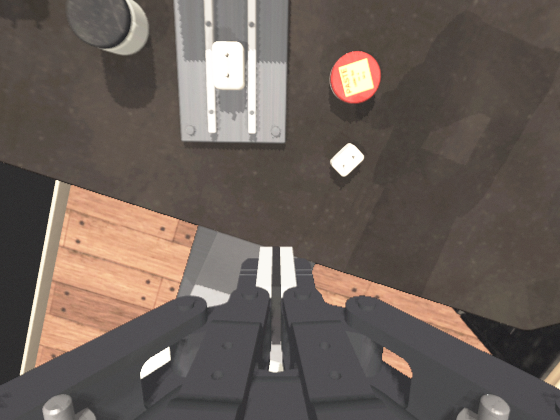

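The wrist view shows the bed's near edge from (182,141) to (286,143), nearly square with the tool. The charger is at (228,65) in the channel, with the tin and small plug to the right and well clear. I'll move above the start of the channel.

play_rows(series=[[0,[0.48,-0.48,0.7],[0,0,0.1]],[0,[0.48,-0.48,0.7],[0,0,0]],[0,[0,0,0],[0,0,0]],[0,[0,0,0],[0,0,0]]])

```text
t: 2.65
tool_pos: [0.4601, 0.1142, 0.2021]
tool_rot: [3.103, 0.491, 0.001]
contact_force: [0.1, 0.1, 0.4]
opening: -0.0
grip_force: 0.0
```

```bash
python3 - <<'E'
from where import *
show([-.135,0,.025])
c,K,E=cam("wrist"); cv2.imwrite("pics/w2.png",c); np.savez("w2.npz",c=c,K=K,E=E)
F=np.load("fix.npz")
m=np.array([[-158,58,10],[-158,-58,10],[-147,17.5,20],[-147,-17.5,20],[-12,17.5,20],[-12,-17.5,20],[0,55,85],[0,-55,85],[18,38,85],[18,-38,85],[-103,15,36],[-103,-15,36]])/1e3
print(proj(K,E,np.c_[m[:,:2]@F["r"].T+F["t"],m[:,2]]).round(0).tolist())
E
```

```text
t 2.65 fix mm [-135.4   -4.4] z 202.1 yaw 17.97 tilt [ 0.001 -0.    -1.   ] F [0.1 0.1 0.4] open -1.5289245054650324e-05
units [ 0.01 -0.09  3.54]
[[211.0, 201.0], [332.0, 201.0], [252.0, 193.0], [290.0, 192.0], [249.0, 33.0], [291.0, 33.0], [182.0, -5.0], [354.0, -6.0], [207.0, -38.0], [329.0, -38.0], [253.0, 147.0], [288.0, 147.0]]
```

View pics/w2.png

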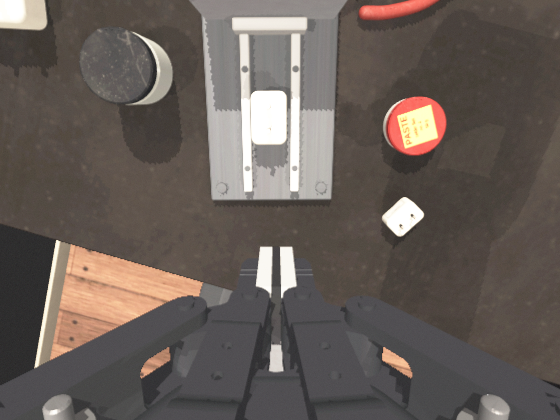

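The projected fixture points match the picture within about 1 px: bed corners at (211,200) and (331,200), charger's near edge at row 145. Next I descend behind the charger, just above the fence tops.

play_rows(series=[[0,[0,-0.09,0.9],[0,0,0]],[0,[0,0,0.9],[0,0,0]],[0,[0,0,0.9],[0,0,0]],[0,[0,0,0.6],[0,0,0]],[0,[0,0,0.2],[0,0,0]],[0,[0,0,0],[0,0,0]],[0,[0,0,0],[0,0,0]]])

```text
t: 3.58
tool_pos: [0.4602, 0.119, 0.0285]
tool_rot: [3.103, 0.491, 0.006]
contact_force: [0.2, 1.1, 0.7]
opening: 0.0002
grip_force: 0.0
```

```bash
python3 - <<'E'
from where import *
show([-.066,0,.026])
E
```

```text
t 3.575 fix mm [-133.8    0.2] z 28.5 yaw 17.98 tilt [ 0.004  0.    -1.   ] F [0.2 1.1 0.7] open 0.00016744988333685946
units [ 1.35 -0.    0.05]
```

play_rows(series=[[0,[0.15,0,0.06],[0,0,0]],[0,[0.15,0,0],[0,0,0]],[0,[0.15,0,0],[0,0,0]],[0,[0.15,0,0],[0,0,0]],[0,[0.15,0,0],[0,0,0]],[0,[0.15,0,0],[0,0,0]],[0,[0.12,0,0],[0,0,0]],[0,[0.1,0,0],[0,0,0]]])

```text
t: 4.58
tool_pos: [0.512, 0.1365, 0.0232]
tool_rot: [-3.103, -0.492, 0.0]
contact_force: [-0.9, -0.6, -0.3]
opening: -0.0003
grip_force: 0.5
```

play_rows(series=[[0,[0.06,0,0],[0,0,0]],[0,[0.06,0,0],[0,0,0]],[0,[0.04,0,0],[0,0,0]],[0,[0.02,0,0],[0,0,0]],[0,[0,0,0],[0,0,0]]])

```text
t: 5.2
tool_pos: [0.5204, 0.1392, 0.0233]
tool_rot: [-3.103, -0.491, -0.0]
contact_force: [0.2, 0.4, -0.8]
opening: 0.0001
grip_force: 0.0
```

```bash
python3 - <<'E'
from where import *
show([-.066,0,.026])
c,K,E=cam("top"); cv2.imwrite("pics/t2.png",cv2.resize(c[185:315,200:325],None,fx=4,fy=4,interpolation=cv2.INTER_CUBIC))
E
```

```text
t 5.2 fix mm [-70.3   0.4] z 23.3 yaw 18.0 tilt [ 0.  0. -1.] F [ 0.2  0.4 -0.8] open 6.121016621128792e-05
units [ 0.09  0.01 -0.05]
```

View pics/t2.png

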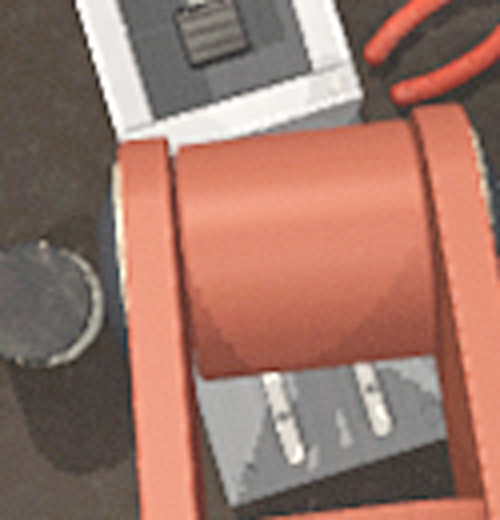

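The arm hides the charger from the top camera. I'll go on in small steps until the force shows the stop.

play_rows(series=[[0,[0.04,0,0],[0,0,0]],[0,[0.02,0,0],[0,0,0]],[0,[0,0,0],[0,0,0]]])

```text
t: 5.62
tool_pos: [0.5232, 0.1401, 0.0233]
tool_rot: [-3.103, -0.491, -0.0]
contact_force: [-0.5, -0.5, -0.2]
opening: 0.0003
grip_force: 0.0
```

play_rows(series=[[0,[0.02,0,0],[0,0,0]],[0,[0.02,0,0],[0,0,0]],[0,[0,0,0],[0,0,0]]])

```text
t: 6.0
tool_pos: [0.5233, 0.1401, 0.0231]
tool_rot: [3.102, 0.492, -0.008]
contact_force: [-7.4, -2.3, 5.9]
opening: 0.0004
grip_force: 3.9
```

The arm met firm resistance of about 8 N at fixture x ≈ -67 mm, which is the expected home position. I'll back off, rise, and check from above.

play_rows(series=[[0,[-0.1,0,0],[0,0,0]],[0,[-0.4,0,0],[0,0,0]],[0,[-0.2,0,-0.8],[0,0,0]],[0,[0,0,-0.9],[0,0,0]],[0,[0,0,-0.9],[0,0,0]],[0,[0,0,-0.9],[0,0,0]],[0,[0,0,0],[0,0,0]],[0,[0,0,0],[0,0,0]]])

```text
t: 7.0
tool_pos: [0.4915, 0.1299, 0.1978]
tool_rot: [-3.103, -0.492, -0.0]
contact_force: [-0.2, 0.2, -0.8]
opening: -0.0001
grip_force: 0.0
```

```bash
python3 - <<'E'
from where import *
show([.053,0,.2])
c,K,E=cam("wrist"); cv2.imwrite("pics/w3.png",c); np.savez("w3.npz",c=c,K=K,E=E)
F=np.load("fix.npz")
m=np.array([[-12,30,32],[-12,-30,32],[0,55,85],[0,-55,85],[18,38,85],[18,-38,85],[-56,15,36],[-56,-15,36],[-12,15,36],[-12,-15,36]])/1e3
print(proj(K,E,np.c_[m[:,:2]@F["r"].T+F["t"],m[:,2]]).round(0).tolist())
E
```

```text
t 7.0 fix mm [-100.6    0.6] z 197.8 yaw 18.0 tilt [ 0.  0. -1.] F [-0.2  0.2 -0.8] open -0.00013224232202419342
units [ 3.07 -0.   -0.04]
[[239.0, 77.0], [314.0, 76.0], [192.0, 52.0], [361.0, 51.0], [217.0, 22.0], [336.0, 21.0], [258.0, 133.0], [295.0, 132.0], [257.0, 76.0], [295.0, 76.0]]
```

View pics/w3.png

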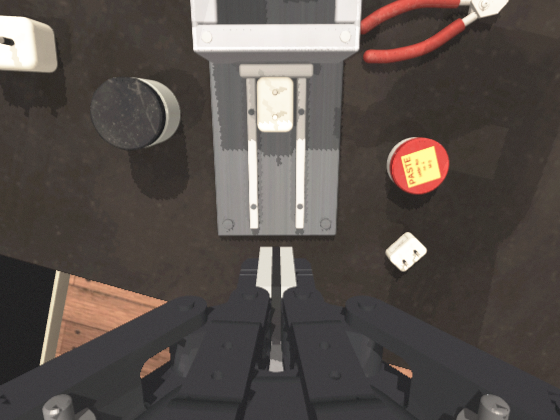

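The charger's end is now against the stop at row 76, as predicted, and its near edge is at row 132. Before reaching in, I'll work out the width of the closed fingers from this picture, casting rays onto the face of the fingers that the camera sees.

```bash
python3 - <<'E'
from h import *
im=imaging.get_image("wrist"); H=np.array(im["hand_eye"]); print(H.round(4))
Ki=np.linalg.inv([[im["fx"],0,im["cx"]],[0,im["fy"],im["cy"]],[0,0,1]])
for xp in(.006,.011,.014):
  print("plane x",xp)
  for uv in [(258,248),(295,248),(242,262),(312,262),(240,290),(315,290),(182,302),(372,302),(205,318),(350,318),(10,408),(548,408)]:
    d=H[:3,:3]@Ki@[*uv,1]; p=H[:3,3]+d*(xp-H[0,3])/d[0]; print(uv,(p*1e3).round(0))
E
```

```text
[[ 1.000e-03 -9.623e-01 -2.720e-01  6.970e-02]
 [ 1.000e+00  9.000e-04  5.000e-04 -4.000e-04]
 [-3.000e-04 -2.720e-01  9.623e-01 -1.409e-01]
 [ 0.000e+00  0.000e+00  0.000e+00  1.000e+00]]
plane x 0.006
(258, 248) [ 6. -8. 10.]
(295, 248) [ 6.  8. 10.]
(242, 262) [  6. -14.  -5.]
(312, 262) [ 6. 15. -5.]
(240, 290) [  6. -13. -28.]
(315, 290) [  6.  13. -28.]
(182, 302) [  6. -31. -36.]
(372, 302) [  6.  31. -35.]
(205, 318) [  6. -22. -45.]
(350, 318) [  6.  22. -45.]
(10, 408) [  6. -58. -78.]
(548, 408) [  6.  58. -78.]
plane x 0.011
(258, 248) [11. -8. -2.]
(295, 248) [11.  8. -2.]
(242, 262) [ 11. -13. -16.]
(312, 262) [ 11.  13. -16.]
(240, 290) [ 11. -12. -37.]
(315, 290) [ 11.  12. -37.]
(182, 302) [ 11. -29. -44.]
(372, 302) [ 11.  29. -44.]
(205, 318) [ 11. -20. -52.]
(350, 318) [ 11.  21. -52.]
(10, 408) [ 11. -53. -83.]
(548, 408) [ 11.  54. -83.]
plane x 0.014
(258, 248) [14. -7. -9.]
(295, 248) [14.  7. -9.]
(242, 262) [ 14. -12. -22.]
(312, 262) [ 14.  13. -22.]
(240, 290) [ 14. -11. -42.]
(315, 290) [ 14.  12. -42.]
(182, 302) [ 14. -27. -49.]
(372, 302) [ 14.  27. -49.]
(205, 318) [ 14. -19. -57.]
(350, 318) [ 14.  20. -57.]
(10, 408) [ 14. -50. -86.]
(548, 408) [ 14.  51. -86.]
```

At full depth the gripper's widest part at guard-top level is about ±31 mm, against ±38 mm for the window, so it clears if centred. I'll move above the window.

play_rows(series=[[0,[0.6,0,0],[0,0,0]],[0,[0.8,0,0],[0,0,0]],[0,[0.8,0,0],[0,0,0]],[0,[0.6,0,0],[0,0,0]],[0,[0.27,0,0.6],[0,0,0.0]],[0,[0,0,0],[0,0,0]],[0,[0,0,0],[0,0,0]],[0,[0,0,0],[0,0,0]]])

```text
t: 8.1
tool_pos: [0.6378, 0.1773, 0.1695]
tool_rot: [3.103, 0.491, 0.002]
contact_force: [-0.5, -0.0, -0.6]
opening: 0.0003
grip_force: 0.0
```

```bash
python3 - <<'E'
from where import *
show([.053,0.0007,.075])
c,K,E=cam("scene"); cv2.imwrite("pics/s2.png",cv2.resize(c[110:310,170:370],None,fx=3,fy=3,interpolation=cv2.INTER_CUBIC))
F=np.load("fix.npz");p=ctrl.get_obs()["tool_pos"]
print("tip px in crop",(proj(K,E,p)-[170,110])*3)
m=np.array([[18,38,85],[18,-38,85],[90,-38,85],[90,38,85],[53,0,64]])/1e3
print(((proj(K,E,np.c_[m[:,:2]@F["r"].T+F["t"],m[:,2]])-[170,110])*3).round(0).tolist())
E
```

```text
t 8.1 fix mm [53.1 -0.3] z 169.5 yaw 18.0 tilt [ 0.001  0.    -1.   ] F [-0.5 -0.  -0.6] open 0.0002589259292875277
units [-0.   -0.02  1.89]
tip px in crop [[258.69125209 175.16030061]]
[[258.0, 321.0], [337.0, 267.0], [266.0, 220.0], [188.0, 271.0], [264.0, 292.0]]
```

View pics/s2.png

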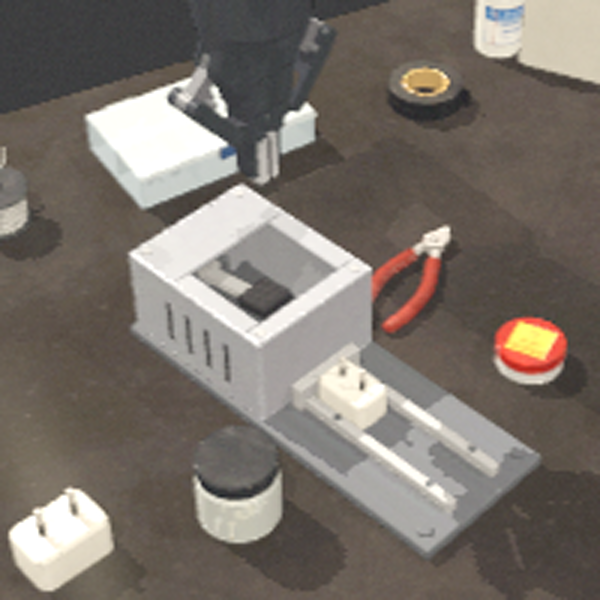

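The crop shows the window corners at (258,321), (336,267) and (266,220), which match the prediction, and the tip at (262,178) over the pad at (268,290). The charger sits at the stop. Now I descend to just above the pad.

play_rows(series=[[0,[0,-0.02,0.6],[0,0,0]],[0,[0,0,0.6],[0,0,0]],[0,[0,0,0.4],[0,0,0]],[0,[0,0,0.2],[0,0,0]],[0,[0,0,0],[0,0,0]],[0,[0,0,0],[0,0,0]]])

```text
t: 8.9
tool_pos: [0.6384, 0.1784, 0.0798]
tool_rot: [3.103, 0.492, 0.004]
contact_force: [-0.1, -0.1, -0.7]
opening: -0.0001
grip_force: 0.0
```

play_rows(series=[[0,[0,0,0.12],[0,0,0]],[0,[0,0,0.12],[0,0,0]],[0,[0,0,0.12],[0,0,0]],[0,[0,0,0.12],[0,0,0]],[0,[0,0,0],[0,0,0]],[0,[0,0,0],[0,0,0]]])

```text
t: 9.65
tool_pos: [0.6374, 0.1783, 0.054]
tool_rot: [-3.103, -0.492, -0.0]
contact_force: [-0.3, -1.0, 0.1]
opening: 0.0001
grip_force: 0.0
```

```bash
python3 - <<'E'
from where import *
show([.053,0.0007,.04])
E
```

```text
t 9.65 fix mm [53.1  0.8] z 54.0 yaw 18.01 tilt [-0.  0. -1.] F [-0.3 -1.   0.1] open 7.535251620351978e-05
units [-0.    0.    0.28]
```

play_rows(series=[[0,[0,0,0.08],[0,0,0]],[0,[0,0,0.08],[0,0,0]],[0,[0,0,0.06],[0,0,0]]])

```text
t: 10.02
tool_pos: [0.6371, 0.1782, 0.0431]
tool_rot: [3.103, 0.492, -0.001]
contact_force: [-2.7, -1.1, 4.5]
opening: 0.0001
grip_force: 1.9
```

play_rows(series=[[0,[0,0,0.03],[0,0,0]],[0,[0,0,0.02],[0,0,0]],[0,[0,0,0],[0,0,0]]])

```text
t: 10.4
tool_pos: [0.6374, 0.1783, 0.0406]
tool_rot: [-3.103, -0.491, -0.0]
contact_force: [-1.9, 0.0, 1.2]
opening: 0.0003
grip_force: 0.8
```

play_rows(series=[[0,[0,0,0.03],[0,0,0]],[0,[0,0,0.02],[0,0,0]],[0,[0,0,0],[0,0,0]]])

```text
t: 10.78
tool_pos: [0.6376, 0.1783, 0.0394]
tool_rot: [3.103, 0.492, 0.0]
contact_force: [-5.5, -2.1, 7.3]
opening: -0.0002
grip_force: 4.1
```

play_rows(series=[[0,[0,0,0.03],[0,0,0]],[0,[0,0,0],[0,0,0]],[0,[0,0,0],[0,0,0]]])

```text
t: 11.15
tool_pos: [0.6377, 0.1784, 0.0392]
tool_rot: [3.103, 0.492, -0.0]
contact_force: [-7.6, -1.9, 12.3]
opening: -0.0
grip_force: 7.2
```

play_rows(series=[[0,[0,0,0.03],[0,0,0]],[0,[0,0,0],[0,0,0]],[0,[0,0,0],[0,0,0]]])

```text
t: 11.52
tool_pos: [0.6378, 0.1784, 0.039]
tool_rot: [3.103, 0.492, -0.001]
contact_force: [-11.8, -3.1, 18.8]
opening: -0.0004
grip_force: 10.5
```

play_rows(series=[[0,[0,0,-0.1],[0,0,0]],[0,[0,0,-0.3],[0,0,0]],[0,[0,0,-0.7],[0,0,0]],[0,[0,0,-0.9],[0,0,0]],[0,[0,0,-0.9],[0,0,0]],[0,[-0.8,0,-0.4],[0,0,0]],[0,[-0.8,0,0],[0,0,0]],[0,[-0.8,0,0],[0,0,0]]])

```text
t: 12.52
tool_pos: [0.5228, 0.141, 0.2013]
tool_rot: [-3.103, -0.492, -0.004]
contact_force: [0.3, -0.5, 0.0]
opening: 0.0001
grip_force: 0.0
```

play_rows(series=[[0,[-0.8,0,-0.3],[0,0,0]],[0,[-0.8,0,0],[0,0,0]],[0,[-0.3,0.9,0],[0,0,0]],[0,[0,0.9,0],[0,0,0]],[0,[0,0.9,0],[0,0,0]],[0,[0,0.4,0],[0,0,0]],[0,[0,0,0],[0,0,0]],[0,[0,0,0],[0,0,0]]])

```text
t: 13.52
tool_pos: [0.4807, -0.0347, 0.2152]
tool_rot: [-3.102, -0.493, 0.0]
contact_force: [-0.1, -0.6, 0.8]
opening: 0.0001
grip_force: 0.0
```

```bash
python3 - <<'E'
from where import *
show()
a=cam("scene")[0][110:310,170:370]; b=cam("top")[0][135:315,200:325]
a=cv2.resize(a,None,fx=2.2,fy=2.2,interpolation=cv2.INTER_CUBIC); b=cv2.resize(b,(306,440),interpolation=cv2.INTER_CUBIC)
cv2.imwrite("pics/f.png",np.hstack([a,b]))
E
```

```text
t 13.525 fix mm [-162.6 -152.2] z 215.2 yaw 18.05 tilt [-0.     0.001 -1.   ] F [-0.1 -0.6  0.8] open 9.973279040544704e-05
```

View pics/f.png

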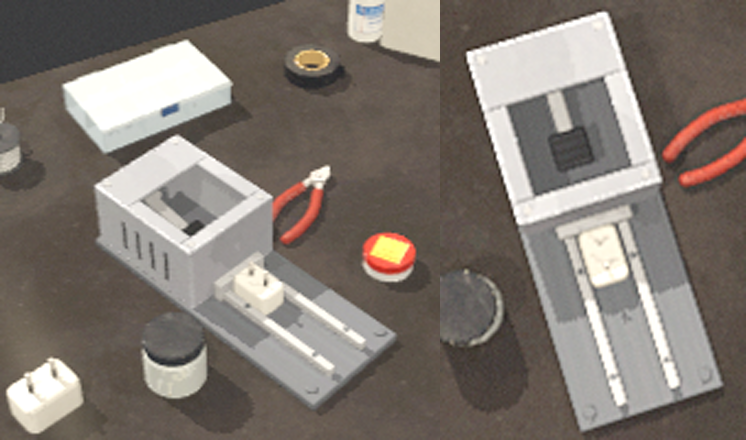

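The pad is down inside the guard, at (190,228) left and (571,147) right. The charger is against the stop, at (258,287) left and (603,255) right, and the bystanders have not moved. The arm is clear, so I'm handing in.

```bash
python3 -c "
from station import ctrl
print(ctrl.finish_job())"
```

```text
the job is handed in; nothing more can be done
None
```

The charger is against the stop and the lever is pressed down to its end stop and stayed down after release; the job is handed in after about 13.5 s of robot time, but the hand-in gave no pass or fail verdict.

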